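# Get the brass stamp out from behind the dye bottles

## Robot

A 7-joint arm with a two-finger parallel gripper is mounted at the origin on the work surface. World frame = base frame: x ahead of the robot, y to its left, z up, the work surface at z = 0. Lengths are in m, angles in degrees, forces in N, time in s.
With the tool pointing down it reaches from about 0.35 to 0.775 m from the base axis. Payload 3.1 kg.
Tool frame: the origin (TCP) lies on the centre line of the jaws, within the pads' length; the fingertips stand 17 mm ahead of it and the grasp point (between the pads) lies 2 mm behind it (robot.tip_reach is the distance from the TCP to the fingertips, in m); z points along the fingers, y is the line along which they close (so a half turn about z gives the same grasp; the last joint's range is limited). The gripper opens to 85 mm and grips with 20 to 120 N. Pads are 22 mm wide; open, the fingers measure 114 mm over their backs; the gripper's body (76 mm by 85 mm) begins 54 mm behind the grasp point. The pads swing forward as they close: fully open they stand 13 mm farther back than shut.
Start: joints at [-70.972, 17.813, 0.802, 86.603, -0.252, 75.585, -1.558], TCP at [0.201, 0.512, 0.248] pointing down, gripper open.
Joint ranges: [-154.91, 154.91], [-16.99, 109.72], [-72.82, 74.43], [7.12, 147.25], [-82.49, 262.49], [11.32, 116.49], [-174.64, 174.64]. Speed limits (degrees/s): [159.86, 159.86, 180, 180, 180, 180, 180].

## Interface

Orientations are given as [roll, pitch, yaw] about the fixed x, y, z axes, in that order (R = Rz(yaw) Ry(pitch) Rx(roll)).
In Python, from station import robot, fingers, vision, workorder, recognise gives the robot as it stands. Calls block until the motion is done:
- robot.move_to(position, orientation): joint-space move of the TCP to a pose.
- robot.line_to(position, orientation=None, velocity=0.15, f_stop=None): straight line of the TCP; orientation=None keeps the orientation; velocity is the mean speed in m/s. With f_stop (N) it stops when the force on the tool has changed by that much, and returns True; else False.
- robot.move_j(angles): joint-space move.
- fingers.gripper_to(opening, force=None): opening from 0.0 (shut) to 1.0 (fully open); force is the grip in N (None keeps the last); returns when the fingers have stopped.
- robot.pause(seconds).
- robot.inverse_kinematics(position, orientation): joint angles nearest the present ones, or None.
- vision.grab_frame(name): name is "side" or "top" or "wrist"; returns the picture (420x560x3 uint8, red, green, blue); there is no depth.
- vision.calibration(name): a dict with "mtx" (3x3 intrinsics, pixels), "k1" (the pictures are not rectified: a ray, as slopes to the right and down, at radius r is drawn at 1 + k1 r^2 times it, then the intrinsics apply), "extrinsics" (4x4, takes a point from world to camera coordinates); the wrist camera has in their place "T_tool_cam" (4x4, takes a point from camera to tool coordinates, whose origin is the TCP and whose axes are the flange's). Camera axes: x right, y up, looking along -z (the intrinsics and any distortion apply to the point x, -y, -z); pixel columns grow to the right and rows downward; lengths in m; the calibration is good to about 2 mm. A picture is of the moment at which its call begins: read the wrist's pose just before it. calibration takes no time and is no camera call.
A pose or a line that the arm cannot do raises robot.PlanningError and nothing moves.
- workorder.close_job(): hands the job in; it is judged then, once.
Trained networks look in the newest picture that a camera, given by its name, has taken for a name from the list of things; names that differ only in an ending like _2 or _b are one class to them, and where a whole thing is asked for, a point or a joint stands for the part that bears it (a point fixed in the world has none). Each returns a list of dicts, best first, with "p" (0 to 1); they miss things now and then, are a little off and sometimes report something else, mostly with a low value. They report only what shows in the picture. A call takes as long as a camera call. They do not tell look-alikes from the thing itself.
- recognise(label, camera): "rect" ([centre column, centre row, width, height] in pixels, round what is visible of it).
Readings, each from a call of its own:
- robot.current_time_s(): time.
- robot.current_joint_positions(): joint angles.
- robot.current_dq(): joint speeds.
- robot.current_joint_torque(): joint torques, N m.
- robot.current_tool_pos(): TCP position.
- robot.current_eef_rot(): TCP orientation.
- robot.current_contact_force(): force on the tool from outside, world axes, zero at the start.
- robot.current_torque(): the same for the moment, N m.
- robot.current_finger_gap(): opening from 0.0 (shut) to 1.0 (fully open).
- robot.current_gripper_force(): force on a finger pad.
Only numpy, scipy, OpenCV 4.12 (cv2) and the standard library are available. Lean on these libraries where they do the work, as an engineer would, in place of code of your own. Each camera call takes 0.05 s, during which the arm holds its last target. There are 200 camera calls.

## Task

The brass stamp is needed for striking: first stand all three dye bottles that hem it in on the cork mat, then fetch the stamp and stand it upright in the middle of the granite block. After that put each bottle back upright on the middle of the disc of its own colour, and never knock a bottle over or disturb the white ring cone.

Things in the scene. Friction and masses are not known exactly. Their poses are not given: they have to be found in the camera images.
- red_bottle: red closed dye bottle, upright: plain red cylinder 42 mm in diameter up to 80 mm, then a red sloping shoulder to 92 mm and a white cap 27 mm in diameter up to 115 mm; about 0.14 kg. Origin: centre of its underside, z up its axis. At the start it stands on the red disc.
- yellow_bottle: yellow closed dye bottle, upright: plain yellow cylinder 42 mm in diameter up to 80 mm, then a yellow sloping shoulder to 92 mm and a white cap 27 mm in diameter up to 115 mm; about 0.14 kg. Origin: centre of its underside, z up its axis. At the start it stands on the yellow disc.
- blue_bottle: blue closed dye bottle, upright: plain blue cylinder 42 mm in diameter up to 80 mm, then a blue sloping shoulder to 92 mm and a white cap 27 mm in diameter up to 115 mm; about 0.14 kg. Origin: centre of its underside, z up its axis. At the start it stands on the blue disc.
- stamp: brass hand stamp: round foot 40 mm wide, 12 mm high; upright post 20 mm thick above it up to 40 mm, take it by the post; 0.15 kg. Origin: centre of its underside, z up. It starts on the dark grey board (12 mm high), 55 mm centre to centre from each bottle: they stand in front (board's -x), left and right of it and leave no room for a gripper. Behind it is only a rail 20 mm high.
- red_disc: red disc, 58 mm in diameter and 3 mm thick, fixed on the dark grey board (180 x 200 x 12 mm): home of the red bottle. Origin: centre of its underside, which is the board's top, 12 mm above the table; a bottle stands 3 mm above the origin. Its x axis is the board's: the board's back rail lies towards +x. Disc centres are 78 or 110 mm apart.
- yellow_disc: yellow disc, 58 mm in diameter and 3 mm thick, fixed on the dark grey board (180 x 200 x 12 mm): home of the yellow bottle. Origin: centre of its underside, which is the board's top, 12 mm above the table; a bottle stands 3 mm above the origin. Its x axis is the board's: the board's back rail lies towards +x. Disc centres are 78 or 110 mm apart.
- blue_disc: blue disc, 58 mm in diameter and 3 mm thick, fixed on the dark grey board (180 x 200 x 12 mm): home of the blue bottle. Origin: centre of its underside, which is the board's top, 12 mm above the table; a bottle stands 3 mm above the origin. Its x axis is the board's: the board's back rail lies towards +x. Disc centres are 78 or 110 mm apart.
- cork_mat: cork mat, 220 mm (its x) by 120 mm (its y), 3 mm thick, flat and fixed on the table, empty at the start: the side area. Origin: centre of its underside, on the table.
- granite: speckled grey granite striking block, 110 x 110 mm and 30 mm high, fixed on the table. Origin: centre of its underside; the top is 30 mm above it.
- ring_cone: white ring cone with a brass ring on it, 44 mm wide at the foot and 75 mm high, loose: a bystander to leave alone. Origin: centre of its underside.
There are look-alikes about, which are no part of the job. Of the things like the red_bottle, leave any that is orange or purple; of the rest the smaller one is meant.

How it is judged (in metres and radians):
On the way, in this order (a step that is already met when the one before it is completed fails the run):
1. all three bottles stand released on the cork mat (x of red_bottle in the frame of cork_mat between -0.11 and 0.11 m and y of red_bottle in the frame of cork_mat between -0.06 and 0.06 m and z of each of red_bottle, yellow_bottle, blue_bottle in the frame of cork_mat below 0.01 m and angle between each of red_bottle, yellow_bottle, blue_bottle's own z axis and vertical below 0.15 rad and contact force between each of red_bottle, yellow_bottle, blue_bottle and the fingers below 0.3 N and x of yellow_bottle in the frame of cork_mat between -0.11 and 0.11 m and y of yellow_bottle in the frame of cork_mat between -0.06 and 0.06 m and x of blue_bottle in the frame of cork_mat between -0.11 and 0.11 m and y of blue_bottle in the frame of cork_mat between -0.06 and 0.06 m), for 0.2 s.
2. the stamp stands released on the middle of the granite block (horizontal distance between stamp and granite below 0.015 m and z of stamp in the frame of granite between 0.025 and 0.036 m and angle between stamp's own z axis and vertical below 0.15 rad and contact force between stamp and the fingers below 0.3 N), for 0.2 s.
At the end, for the whole second after the job is handed in: The stamp stands upright on the granite block within 15 mm of its middle, and each bottle stands upright within 12 mm of the middle of the disc of its own colour; all released and at rest (all of step 2 and linear speed of each of stamp, red_bottle, yellow_bottle, blue_bottle below 0.02 m/s and horizontal distance between red_bottle and red_disc below 0.012 m and z of red_bottle in the frame of red_disc below 0.01 m and angle between each of red_bottle, yellow_bottle, blue_bottle's own z axis and vertical below 0.15 rad and horizontal distance between yellow_bottle and yellow_disc below 0.012 m and z of yellow_bottle in the frame of yellow_disc below 0.01 m and horizontal distance between blue_bottle and blue_disc below 0.012 m and z of blue_bottle in the frame of blue_disc below 0.01 m); the robot touches nothing.
It fails at once if a bottle is knocked over (angle between any of red_bottle, yellow_bottle, blue_bottle's own z axis and vertical above 0.6 rad).
It fails at once if the ring cone is disturbed (moved over 25 mm or tipped) (distance of ring_cone from where it was at the start of the episode above 0.025 m or angle between ring_cone's own z axis and vertical above 0.3 rad).
It also fails if it takes over 141 s, if anything falls off the work surface, if the arm or the gripper's body presses on something with over 40 N, if the wrist force passes 120 N, or if a joint passes its speed limit or range.

## Working session

There is one attempt and no reset: what is moved stays moved. The work goes in short steps, each a Python script; the robot and the scene stay as the last script left them, time stands still between calls to the robot, and variables do not carry over. Pictures are saved under pics/ and viewed, at most 14 in all, crops included, and the job is handed in when it is done.

```bash
ls; mkdir -p pics; python3 - <<'E'
from station import robot, fingers, vision, workorder, recognise
import cv2,numpy as np
names="red_bottle yellow_bottle blue_bottle stamp red_disc yellow_disc blue_disc cork_mat granite ring_cone".split()
for c in ("top","side"):
    im=vision.grab_frame(c); cv2.imwrite(f"pics/{c}0.png",im[:,:,::-1])
    k=vision.calibration(c); print(c,k)
    for n in names:
        print(n,[(np.round(d["rect"]).astype(int).tolist(),round(d["p"],2)) for d in recognise(n,c)[:4]])
print(vision.calibration("wrist"),robot.current_time_s(),robot.current_eef_rot())
E
```

```text
pics
top {'mtx': array([[546.94341158,   0.        , 275.46203453],
       [  0.        , 546.94341158, 209.83882152],
       [  0.        ,   0.        ,   1.        ]]), 'k1': -0.1640650650512365, 'extrinsics': array([[-0.00346106, -0.99992991,  0.01132264, -0.00287257],
       [ 0.99039954, -0.00186293,  0.13822182, -0.55717527],
       [-0.13819104,  0.01169233,  0.99033657, -1.0646018 ],
       [ 0.        ,  0.        ,  0.        ,  1.        ]])}
red_bottle [([291, 174, 22, 28], 0.97), ([363, 136, 38, 43], 0.84), ([347, 279, 35, 32], 0.79), ([342, 202, 22, 28], 0.7)]
yellow_bottle [([234, 168, 22, 26], 0.61)]
blue_bottle []
stamp [([265, 176, 19, 24], 0.57)]
red_disc [([258, 196, 25, 28], 0.73), ([288, 180, 32, 21], 0.46)]
yellow_disc [([236, 175, 27, 24], 0.71)]
blue_disc [([260, 203, 25, 18], 0.44)]
cork_mat []
granite [([111, 246, 67, 65], 0.86)]
ring_cone [([400, 144, 19, 17], 0.56)]
side {'mtx': array([[459.10755609,   0.        , 273.61307662],
       [  0.        , 459.10755609, 205.29476204],
       [  0.        ,   0.        ,   1.        ]]), 'k1': -0.13347211540271
[... 668 characters left out ...]
ranite [([225, 129, 53, 42], 0.76)]
ring_cone [([359, 314, 27, 27], 0.61), ([302, 207, 26, 46], 0.43)]
{'mtx': array([[348.8297742 ,   0.        , 274.006273  ],
       [  0.        , 348.8297742 , 215.04535744],
       [  0.        ,   0.        ,   1.        ]]), 'k1': -0.02258685222837985, 'T_tool_cam': array([[-9.00832980e-04,  9.55875230e-01,  2.93771566e-01,
         7.47386576e-02],
       [ 9.99999357e-01,  1.06329265e-03, -3.93307987e-04,
        -3.48168865e-04],
       [-6.88318509e-04,  2.93771023e-01, -9.55875574e-01,
        -1.25714111e-01],
       [ 0.00000000e+00,  0.00000000e+00,  0.00000000e+00,
         1.00000000e+00]])} 1.1 [1.79999146e+02 6.10002299e-04 1.58587539e+02]
```

```bash
python3 -c "
import cv2
for c in ('top','side'):
    cv2.imwrite(f'pics/{c}0b.png',cv2.resize(cv2.imread(f'pics/{c}0.png'),(800,600),interpolation=cv2.INTER_CUBIC))"
```

```text
(no output)
```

View pics/top0b.png

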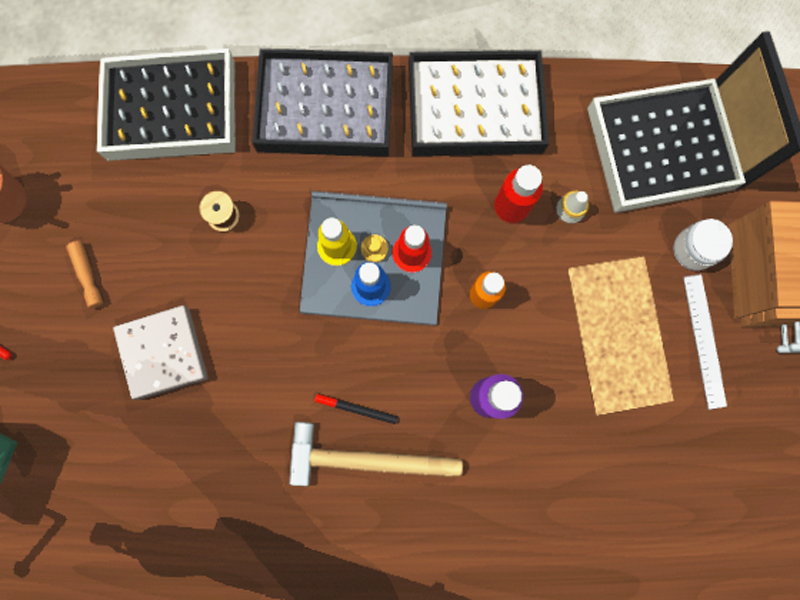

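View pics/side0b.png

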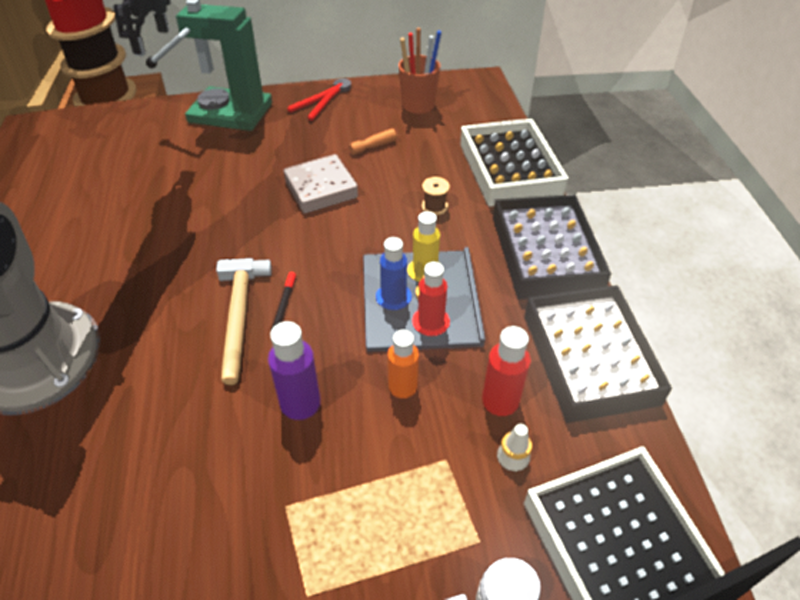

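The top view (800 px scale) shows the dark board at about (375,258). On it are the yellow (337,240), red (412,248) and blue (370,282) bottles around the stamp (375,247). The mat is at (621,336), the granite at (160,352) and the ring cone at (574,207).

The bottle-like candidates are the small red on the board (412,248), the large red (520,195), the orange (488,290) and the purple (497,397). The smaller red one on the red disc is the one meant. Next I'll measure and make one confirming crop.

```bash
cat > h.py <<'E'
from station import robot, fingers, vision, workorder, recognise
import cv2,numpy as np
from scipy.spatial.transform import Rotation as R
def cam(name,pose=None):
    c=vision.calibration(name)
    if name=="wrist":
        p,e=pose; T=np.eye(4); T[:3,:3]=R.from_euler("xyz",e,degrees=True).as_matrix(); T[:3,3]=p
        W=T@c["T_tool_cam"]
    else: W=np.linalg.inv(c["extrinsics"])
    return c["mtx"],c["k1"],W
def px2w(uv,z,C):
    K,k1,W=C; uv=np.asarray(uv,float).reshape(-1,1,2)
    n=cv2.undistortPoints(uv,K,np.array([k1,0,0,0,0.]))[:,0]
    d=np.c_[n[:,0],-n[:,1],-np.ones(len(n))]@W[:3,:3].T
    o=W[:3,3]; return o[:2]+d[:,:2]*((z-o[2])/d[:,2])[:,None]
def snap(name,f=None):
    pose=(robot.current_tool_pos(),robot.current_eef_rot()) if name=="wrist" else None
    im=vision.grab_frame(name)
    if f: cv2.imwrite(f"pics/{f}.png",im[:,:,::-1])
    return im,cam(name,pose)
def blobs(mask,amin=20):
    n,l,s,c=cv2.connectedComponentsWithStats(mask.astype(np.uint8))
    return [(s[i,4],c[i],l==i) for i in range(1,n) if s[i,4]>=amin]
E
python3 - <<'E'
from h import *
im=cv2.imread("pics/top0.png"); C=cam("top")
hsv=cv2.cvtColor(im,cv2.COLOR_BGR2HSV).astype(int); H,S,V=hsv[...,0],hsv[...,1],hsv[...,2]
roi=np.zeros(H.shape,bool); roi[130:230,205:320]=1
for a,c,m in blobs(roi&(S<50)&(V>200)): print("cap",a,c,px2w(c,.130,C))
B=roi&(S<90)&(V<150)&(H>95)&(H<125)
def rect(mask,z,n):
    a,c,m=max(blobs(mask),key=lambda b:b[0])
    ct=cv2.findContours(m.astype(np.uint8),0,2)[0][0]
    w=px2w(ct[:,0],z,C).astype(np.float32); r=cv2.minAreaRect(w); print(n,a,c,r)
rect(B,.012,"board")
roi[:]=0; roi[170:300,390:480]=1; rect(roi&(H>10)&(H<28)&(V>150)&(S<170),.003,"mat")
roi[:]=0; roi[205:290,70:155]=1; rect(roi&(S<60)&(V>130),.03,"granite")
for n,uv,z in (("granite",[(113,326),(186,306),(209,378),(132,398)],.03),("mat",[(569,269),(645,257),(674,401),(597,414)],.003),("board",[(312,193),(447,206),(438,324),(300,313)],.012),("others",[(526,178),(490,283),(506,396),(374,242),(574,207),(215,208),(710,240)],.08)):
    w=px2w(np.array(uv)/1.42857,z,C); print(n,w.round(3).tolist(),w.mean(0))
cv2.imwrite("pics/crop1.png",cv2.resize(im[120:240,200:360],None,fx=5,fy=5,interpolation=cv2.INTER_CUBIC))
E
```

```text
cap 154 [231.58441558 159.        ] [[0.6408781  0.07870007]]
cap 152 [290.01315789 164.35526316] [[ 0.63040811 -0.03084411]]
cap 156 [258.  190.5] [[0.58076529 0.02903367]]
board 3585 [269.95983264 171.96541144] ((0.6241686940193176, 0.02502124011516571), (0.1997283548116684, 0.1812058836221695), 84.67391967773438)
mat 5804 [434.09458994 234.17694693] ((0.5107080936431885, -0.33963245153427124), (0.22225748002529144, 0.12191962450742722), 9.543055534362793)
granite 2756 [110.20791001 246.1233672 ] ((0.48431912064552307, 0.3335116505622864), (0.10916762799024582, 0.10938332974910736), 16.990848541259766)
granite [[0.521, 0.4], [0.55, 0.293], [0.447, 0.257], [0.418, 0.368]] [0.48393986 0.32981032]
mat [[0.608, -0.265], [0.626, -0.383], [0.411, -0.418], [0.394, -0.3]] [ 0.50962355 -0.3415635 ]
board [[0.721, 0.115], [0.701, -0.084], [0.525, -0.069], [0.542, 0.13]] [0.62215791 0.02326443]
others [[0.724, -0.191], [0.574, -0.136], [0.42, -0.155], [0.632, 0.023], [0.682, -0.257], [0.681, 0.244], [0.636, -0.454]] [ 0.62136921 -0.13228171]
```

View pics/crop1.png

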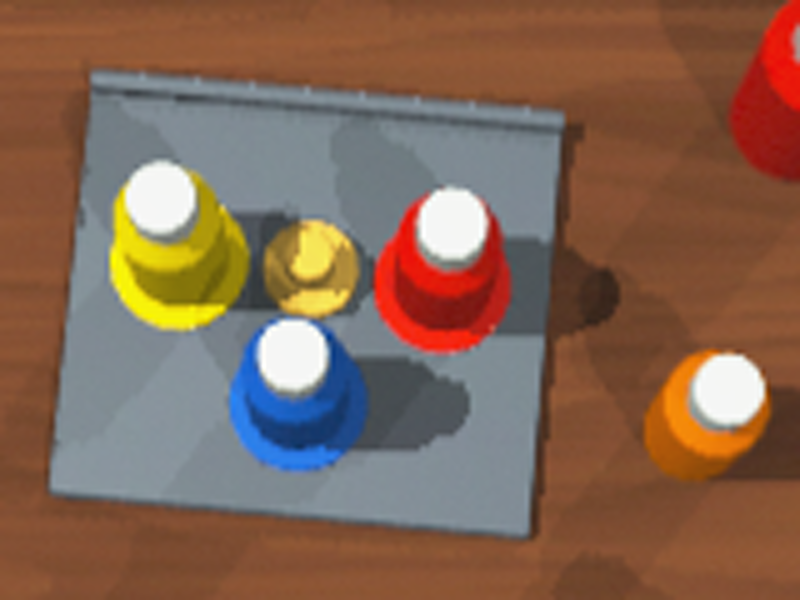

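The crop confirms the target. The small red bottle stands on the red disc at crop (443,270) on the board, next to the stamp at (312,268). The large red bottle at the upper right and the orange one are off the board. Three caps fit the 110/78 mm layout. Now I'll check with the wrist camera over the granite and the board.

```bash
python3 - <<'E'
from h import *
robot.move_to([0.484,0.332,0.30],[180,0,125])
im,C=snap("wrist","w_gr")
h=cv2.cvtColor(im,cv2.COLOR_RGB2HSV).astype(int)
a,c,m=max(blobs((h[...,1]<60)&(h[...,2]>120)),key=lambda b:b[0])
ct=max(cv2.findContours(m.astype(np.uint8),0,2)[0],key=len)
print("granite",a,c,cv2.minAreaRect(px2w(ct[:,0],.03,C).astype(np.float32)))
print([d["rect"] for d in recognise("granite","wrist")])
robot.move_to([0.635,0.024,0.30],[180,0,84.5])
im,C=snap("wrist","w_bd")
h=cv2.cvtColor(im,cv2.COLOR_RGB2HSV).astype(int)
for a,c,m in blobs((h[...,1]<40)&(h[...,2]>200),60): print("white",a,c,px2w(c,.13,C))
print(robot.current_time_s(),robot.current_joint_positions())
a=cv2.imread("pics/w_gr.png");b=cv2.imread("pics/w_bd.png")
cv2.imwrite("pics/w2.png",cv2.resize(np.hstack([a,b]),(800,300)))
E
```

```text
granite 8911 [276.00785546 174.72292672] ((0.4840526580810547, 0.334614634513855), (0.10960883647203445, 0.11025748401880264), 16.967336654663086)
[[277.4, 174.9, 117.1, 117.7], [207.4, 386.1, 32.9, 24.2]]
white 242 [ 33.24793388 110.52066116] [[0.44466615 0.11922911]]
white 784 [275.92857143 137.16836735] [[0.64130348 0.0787083 ]]
white 188 [550.85106383 158.29255319] [[0.87435122 0.04024168]]
white 673 [213.10698366 200.98811293] [[0.58153412 0.02926901]]
white 8110 [466.31516646 269.55807645] [[ 0.80809039 -0.0583075 ]]
white 576 [275.56770833 258.70659722] [[ 0.63102077 -0.0304758 ]]
white 108 [530.07407407 300.06481481] [[ 0.87321012 -0.09738775]]
white 131 [532.93129771 336.90839695] [[ 0.8817436  -0.14054355]]
white 398 [227.57788945 348.20603015] [[ 0.57399591 -0.12366203]]
white 325 [362.48307692 391.84      ] [[ 0.70853193 -0.19150399]]
3.825 [-21.81812075  29.16543913  30.50376991  66.51335012 -14.45413206
  87.90443314   0.73924405]
```

View pics/w2.png

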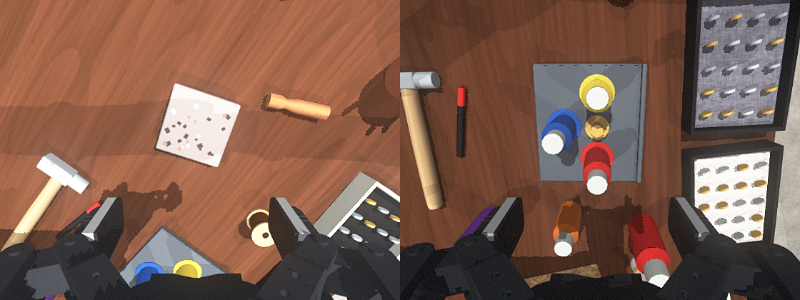

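Wrist and top views agree to 1 mm. The left image shows the granite at (198,125), the right shows the board with the three bottles and the stamp. Moving blue first.

```bash
cat >> h.py <<'E'
BL={"red":np.array([.6307,-.0307]),"yellow":np.array([.6411,.0787]),"blue":np.array([.5811,.0291])}
ST=np.array([.6358,.0240]); GR=np.array([.4841,.3340]); MAT=np.array([.5105,-.3400]); MY=9.4
def mat(x,y=0):
    a=np.radians(MY); return MAT+[x*np.cos(a)-y*np.sin(a),x*np.sin(a)+y*np.cos(a)]
UP=.28
def pick(xy,zb,yaw,h=.065,force=30):
    e=[180,0,yaw]; z=zb+h
    fingers.gripper_to(1.0)
    robot.move_to([*xy,UP],e); robot.line_to([*xy,z+.02],velocity=.2)
    s=robot.line_to([*xy,z],velocity=.08,f_stop=10)
    fingers.gripper_to(0.0,force)
    print("pick",s,np.round(robot.current_tool_pos(),4),"gap",round(robot.current_finger_gap(),3),"F",round(robot.current_gripper_force(),1))
    robot.line_to([*xy,UP],velocity=.2); print("held gap",round(robot.current_finger_gap(),3))
def place(xy,zb,yaw,h=.065,op=.85):
    e=[180,0,yaw]; z=zb+h
    robot.move_to([*xy,UP],e); robot.line_to([*xy,z+.015],velocity=.2); robot.pause(.2)
    s=robot.line_to([*xy,z-.002],velocity=.03,f_stop=3)
    print("place",s,np.round(robot.current_tool_pos(),4))
    fingers.gripper_to(op); robot.pause(.1)
    robot.line_to([*xy,z+.08],velocity=.12); robot.line_to([*xy,UP],velocity=.25)
    print("t",robot.current_time_s())
E
python3 - <<'E'
from h import *
pick(BL["blue"],.015,174.5)
place(mat(-.07),.003,189.4-360 if 0 else 9.4)
im,C=snap("top","t1"); cv2.imwrite("pics/t1c.png",cv2.resize(im[100:320,180:500,::-1],None,fx=2.4,fy=2.4))
E
```

```text
pick False [0.5816 0.029  0.0806] gap 0.482 F 30.5
held gap 0.481
place True [ 0.4413 -0.351   0.0684]
t 13.95
```

View pics/t1c.png

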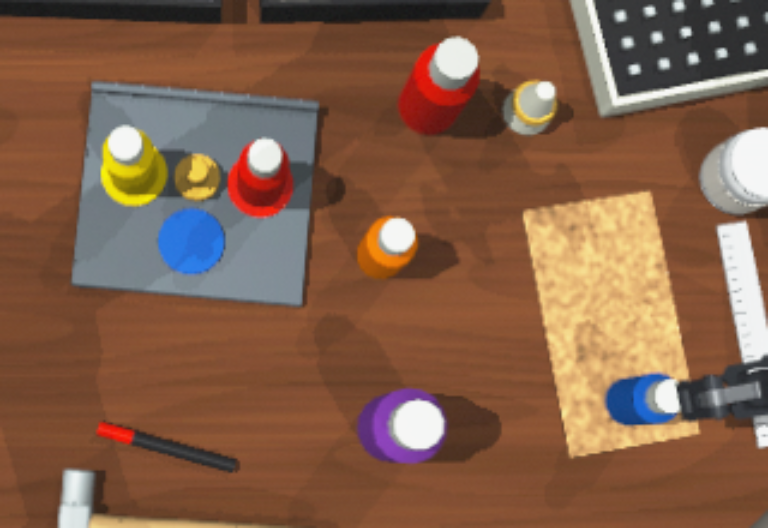

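The blue bottle stands on the mat at crop (640,400), and the blue disc is clear at (190,240). Next, red and yellow.

```bash
python3 - <<'E'
from h import *
pick(BL["red"],.015,84.5); place(mat(0),.003,9.4)
pick(BL["yellow"],.015,84.5); place(mat(.07),.003,9.4)
robot.move_to([*ST,.30],[180,0,84.5])
im,C=snap("wrist","w_bd2")
h=cv2.cvtColor(im,cv2.COLOR_RGB2HSV).astype(int); H,S,V=h[...,0],h[...,1],h[...,2]
roi=np.zeros(H.shape,bool); roi[60:280,170:360]=1
for n,m in (("red",(H<5)|(H>174)),("yellow",(H>26)&(H<34)),("blue",(H>100)&(H<120))):
    a,c,mm=max(blobs(roi&m&(S>170)),key=lambda b:b[0])
    w=px2w(cv2.findContours(mm.astype(np.uint8),0,2)[0][0][:,0],.015,C).astype(np.float32)
    print(n,a,c,cv2.minEnclosingCircle(w))
print(recognise("stamp","wrist")[:2])
im,_=snap("top"); cv2.imwrite("pics/t2c.png",np.hstack([cv2.imread("pics/w_bd2.png")[50:290,150:390],im[130:370,200:500,::-1]]))
E
```

```text
pick False [ 0.6312 -0.0308  0.0805] gap 0.484 F 30.7
held gap 0.484
place True [ 0.5103 -0.3398  0.0685]
t 23.8417
pick False [0.6414 0.0787 0.0805] gap 0.482 F 30.7
held gap 0.484
place True [ 0.5794 -0.3281  0.0684]
t 34.175
red 1581 [274.73308033 215.10056926] ((0.6309051513671875, -0.030385609716176987), 0.028535835444927216)Traceback (most recent call last):
  File "<stdin>", line 9, in <module>
ValueError: max() iterable argument is empty
```

```bash
python3 - <<'E'
from h import *
im,C=snap("wrist","w_bd3")
h=cv2.cvtColor(im,cv2.COLOR_RGB2HSV).astype(int); H,S,V=h[...,0],h[...,1],h[...,2]
roi=np.zeros(H.shape,bool); roi[60:280,170:360]=1
for n,m in (("yellow",(H>25)&(H<36)&(S>150)),("blue",(H>100)&(H<125)&(S>150))):
    for a,c,mm in blobs(roi&m,200):
        w=px2w(cv2.findContours(mm.astype(np.uint8),0,2)[0][0][:,0],.015,C).astype(np.float32)
        print(n,a,c,cv2.minEnclosingCircle(w))
for d in recognise("stamp","wrist")[:2]: print(d, px2w(d["rect"][:2],.03,C))
im,_=snap("top"); cv2.imwrite("pics/t2c.png",np.hstack([cv2.imread("pics/w_bd3.png")[50:290,150:390],im[130:370,200:500,::-1]]))
E
```

```text
yellow 1678 [274.65315852 124.63170441] ((0.6414262652397156, 0.0786992758512497), 0.028254251927137375)
blue 1762 [227.98013621 171.02326901] ((0.5813155174255371, 0.02891586534678936), 0.028681321069598198)
{'rect': [276.9, 171.7, 30.6, 33.6], 'p': 0.7} [[0.63936969 0.0255799 ]]
```

View pics/t2c.png

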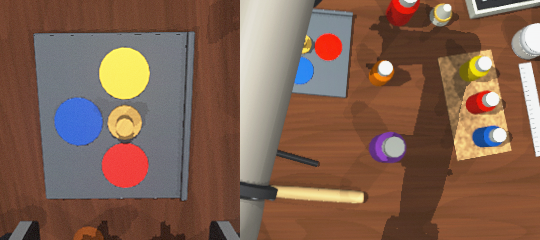

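Left image: the stamp is alone at (125,122) between the three discs, and the disc centres match my values to under 0.5 mm. Right image: yellow (480,67), red (484,102) and blue (488,137) stand upright on the mat. Now the stamp.

```bash
python3 - <<'E'
from h import *
pick(ST,.012,174.5,h=.032,force=40); place(GR,.03,125,h=.032)
robot.move_to([*GR,.30],[180,0,125])
im,C=snap("wrist"); 
for d in recognise("stamp","wrist")[:2]: print(d, px2w(d["rect"][:2],.05,C))
print(robot.current_time_s()); cv2.imwrite("pics/w4.png",cv2.resize(im[80:280,160:400,::-1],None,fx=2,fy=2))
E
```

```text
pick False [0.6361 0.0238 0.0444] gap 0.218 F 39.2
held gap 0.219
place True [0.4838 0.3339 0.0623]
t 46.225
{'rect': [276.0, 179.8, 35.3, 43.3], 'p': 0.57} [[0.48566345 0.33469944]]
46.575
```

View pics/w4.png

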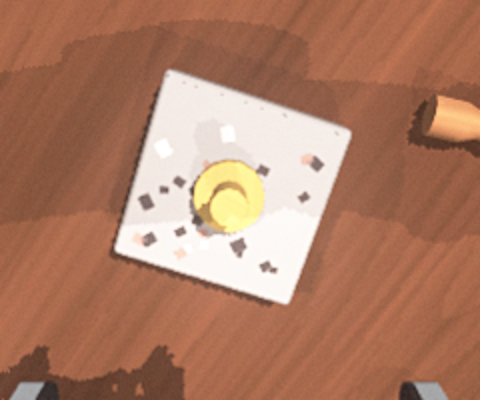

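The stamp stands upright at the middle of the granite block, at crop (228,197). Returning the bottles.

```bash
python3 - <<'E'
from h import *
for n,x,y in (("yellow",.07,84.5),("red",0,84.5),("blue",-.07,174.5)):
    pick(mat(x),.003,9.4); place(BL[n],.015,y)
robot.move_to([*ST,.30],[180,0,84.5])
im,C=snap("wrist","w5")
h=cv2.cvtColor(im,cv2.COLOR_RGB2HSV).astype(int)
roi=np.zeros(h.shape[:2],bool); roi[60:300,170:360]=1
for a,c,m in blobs(roi&(h[...,1]<40)&(h[...,2]>200),200): print("white",a,c,px2w(c,.13,C))
robot.move_to([.40,0.1,.35],[180,0,100])
im,_=snap("top"); cv2.imwrite("pics/t5.png",np.hstack([cv2.imread("pics/w5.png")[50:290,150:390],im[110:350,60:500,::-1]]))
print(robot.current_time_s())
E
```

```text
pick False [ 0.5798 -0.3286  0.0685] gap 0.483 F 30.6
held gap 0.484
place True [0.6406 0.0788 0.0803]
t 57.7
pick False [ 0.5107 -0.3401  0.0685] gap 0.483 F 30.6
held gap 0.483
place True [ 0.6302 -0.0305  0.0803]
t 67.7833
pick False [ 0.4416 -0.3515  0.0684] gap 0.483 F 30.4
held gap 0.486
place True [0.5808 0.0289 0.0802]
t 78.0583
white 794 [274.12468514 133.18261965] [[0.64047609 0.07865089]]
white 673 [211.69093611 197.92273403] [[0.5810292  0.02907146]]
white 579 [274.22625216 255.68221071] [[ 0.63002179 -0.03045769]]
80.4333
```

View pics/t5.png

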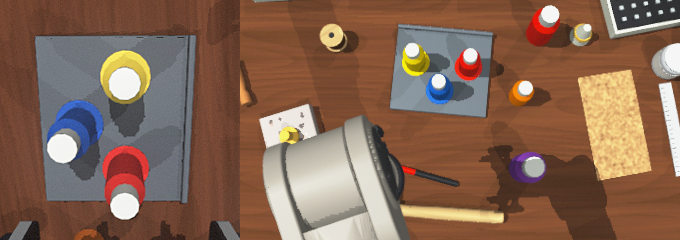

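All three bottles stand on their own discs within about 1 mm: yellow (125,80), blue (65,145) and red (124,200) in the left image. The stamp is on the granite at (290,135) in the right image, and the ring cone is untouched. Handing in.

```bash
python3 -c "
from h import *
robot.pause(.3); print(workorder.close_job())"
```

```text
the job is handed in; nothing more can be done
None
```

The job is handed in at about 81 s: the stamp stands at the middle of the granite block, each bottle is back upright within about 1 mm of its own disc's middle, and the ring cone was not touched; the hand-in call gave no verdict.

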